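# Find the carton lid that rocks and hold it down for taping

## Robot

A 6-joint arm with a two-finger parallel gripper is mounted at the origin on the work surface. World frame = base frame: x ahead of the robot, y to its left, z up, the work surface at z = 0. Lengths are in m, angles in rad, forces in N, time in s.
With the tool pointing down it reaches from about 0.35 to 0.975 m from the base axis. Payload 4.9 kg.
Tool frame: the origin (TCP) lies between the finger pads; the fingertips stand 22 mm ahead of it and the grasp point (between the pads) lies 3 mm ahead of it; z points along the fingers, y is the line along which they close (so a half turn about z gives the same grasp; the last joint's range is limited). The gripper opens to 85 mm and grips with 20 to 120 N. Pads are 22 mm wide; open, the fingers measure 114 mm over their backs; the gripper's body (76 mm by 85 mm) begins 54 mm behind the grasp point. The pads swing forward as they close: fully open they stand 13 mm farther back than shut.
Start: joints at [-1.456, 0.053, 1.613, -0, 1.476, -0.119], TCP at [0.145, -0.608, 0.253] pointing down, gripper open.
Joint ranges: [-3.01, 3.01], [-1.01, 2.22], [0.06, 2.58], [-1.02, 4.17], [0.09, 2.62], [-3.14, 3.14]. Speed limits (rad/s): [2.57, 2.57, 3.14, 3.14, 3.14, 3.14].

## Interface

Orientations are given as a unit quaternion [w, x, y, z].
In Python, from plant import state, grab_frame, get_calibration, job_done, recognise, regions_of gives the robot as it stands.
- The arm moves only by the tool apply_moves, never from a script. Its argument "targets" is a list of rows, each an object with "translation": the shift along the tool's x, y, z normalised to -1 to 1, where 1 is 100 mm, a list of three; "twist": the turn about the tool's z normalised to -1 to 1, where 1 is 0.1 rad; "hand": the opening, from 0 (shut) to 1 (fully open). A call has 1 to 8 rows; each row shifts and turns the commanded pose from where the row before left it, along the tool's axes as they then stand; what a row does not reach is not made up. A row lasts 1/10 s, in which the tool goes at most 50 mm and 8.59 degrees, less where a joint would pass 70% of its speed; a pose out of reach is approached as far as the arm can. A call with a number of a shift or a turn outside -1 to 1 is refused whole. A call with a gripper value outside its range is refused whole. The fingers move at their own pace and stop on an object; the grip force is fixed at half the most. Time passes only in rows, so rows that do not move let the fingers close. It gives the time, the measured TCP pose, the force, the opening and the grip force at its end, in the units of the state.
- state(): the state, without advancing time (a new reading comes with each control period).
- grab_frame(name): name is "scene" or "top"; returns the picture (420x560x3 uint8, red, green, blue); there is no depth.
- get_calibration(name): a dict with "camera_matrix" (3x3 intrinsics, pixels), "pose" (4x4, takes a point from camera to world coordinates). Camera axes: x right, y up, looking along -z (the intrinsics and any distortion apply to the point x, -y, -z); pixel columns grow to the right and rows downward; lengths in m; the calibration is good to about 2 mm. A picture is of the moment at which its call begins. get_calibration takes no time and is no camera call.
- job_done(): hands the job in; it is judged then, once.
Trained networks look in the newest picture that a camera, given by its name, has taken for a name from the list of things; names that differ only in an ending like _2 or _b are one class to them, and where a whole thing is asked for, a point or a joint stands for the part that bears it (a point fixed in the world has none). Each returns a list of dicts, best first, with "score" (0 to 1); they miss things now and then, are a little off and sometimes report something else, mostly with a low value. They report only what shows in the picture. A call takes as long as a camera call. They do not tell look-alikes from the thing itself.
- recognise(camera, query): "point" ([x, y, z] in m, in world coordinates, good to about 4 mm: the middle of the surface that is visible of it).
- regions_of(camera, query): "pixels" (420x560 bool, what is visible of it).
The state is a dict: "time": time; "joint_pos": joint angles; "joint_vel": joint speeds; "joint_efforts": joint torques, N m; "tool_pos": TCP position; "tool_rot": TCP orientation; "contact_force": force on the tool from outside, world axes, zero at the start; "ft_torque": the same for the moment, N m; "gripper_width": opening from 0.0 (shut) to 1.0 (fully open); "grasp_force": force on a finger pad.
Only numpy, scipy, OpenCV 4.12 (cv2) and the standard library are available. Lean on these libraries where they do the work, as an engineer would, in place of code of your own. Each camera call takes 0.05 s, during which the arm holds its last target. There are 200 camera calls.

## Task

Four packed cartons stand in the grey tray ready for taping, but one lid is riding up on its springy packing: it rocks and gives when you press on it, while the other three sit firm. Press on the lids with your fingertips to find it, then push that lid level and fully down onto its box and finish while still holding it there, ready for the tape. Pick nothing up, and leave the tape roll, the label roll and the knife where they are.

Things in the scene. Friction and masses are not known exactly. Their poses are not given: they have to be found in the camera images.
- tray: Open grey tray 164 x 446 x 55 mm (its x, y, z), fixed to the bench; origin: centre of its underside, z up. Four identical kraft cartons are fixed in it, side by side along y, 105 mm centre to centre. Each has a flat lift-off lid, 138 mm along tray x by 98 mm along tray y, with a blank white label; 7 mm gaps between lids.
- lid_1 (a point): Centre of lid 1 of the row (counted towards the tray's +y), 75 mm above the bench; axes as the tray's. A fixed point that does not follow the lid: the true lid tops stand 72 to 78 mm above the bench, differing from box to box, the riding one within the same range, so only pressing tells it. Any of the four may be the riding one. The other three are rigid and do not give.
- lid_2 (a point): The same for lid 2 of the row.
- lid_3 (a point): The same for lid 3 of the row.
- lid_4 (a point): The same for lid 4 of the row.
- riding_lid (a joint): How far the middle of the riding lid is pushed down, in m: 0 at the start, 0.006 fully down on its box rim, negative if raised; it does not tell which lid it is. Pushed in the middle it resists 1.2 N per mm (7 N fully down), then the rim stops it; it springs up when let go. Pressed near an edge with 1.5 to 3 N it tips: that edge dips some 6 mm to the rim, the opposite edge rises 2 to 4 mm.
- tape_roll: Loose brown roll of packing tape lying flat, 100 mm outside and 76 mm inside diameter, 48 mm high; origin at the centre of its underside. To be left alone.
- label_roll: Loose white roll of labels standing on end, 68 mm diameter, 50 mm high; origin at the centre of its underside. To be left alone.
- knife: Loose orange safety knife lying flat, about 147 mm long (its x), 30 mm wide, 20 mm high; origin on its underside, 73 mm from its handle end. To be left alone.
There are look-alikes about, which are no part of the job. What is shaped like the part that bears riding_lid but red is not meant.

How it is judged:
At the end, for the whole second after the job is handed in: The riding lid is held fully down: its middle is pushed down by at least 5 of its 6 mm (which leaves it level within 1.5 degrees), the fingers are pressing with more than 3 N, and the tape roll, label roll and knife are within 20 mm of where they started. The program ends while holding (value of joint riding_lid above 0.005 m and contact force between the fingers and anything else above 3 N and distance of each of tape_roll, label_roll, knife from where it was at the start of the episode below 0.02 m); the arm keeps its last pose, push and grip.
It fails at once if a lid is lifted off its packing (value of joint riding_lid below -0.006 m).
It fails at once if the tape roll, label roll or knife is picked up or shoved about (distance of any of tape_roll, label_roll, knife from where it was at the start of the episode above 0.025 m).
It also fails if it takes over 48 s, if anything falls off the work surface, if the arm or the gripper's body presses on something with over 40 N, if the wrist force passes 120 N, or if a joint passes its speed limit or range.

## Working session

There is one attempt and no reset: what is moved stays moved. The work goes in short steps, Python scripts to look and compute and a tool call to move; the robot and the scene stay as the last step left them, time stands still between calls to the robot, and variables do not carry over. Pictures are saved under pics/ and viewed, at most 10 in all, crops included, and the job is handed in when it is done.

Besides the shell and the picture viewer there is one more tool, called after "Emit:" as a command line: name --argument value ..., lists and objects as JSON in quotes. apply_moves: Moves the arm, as the interface text tells. Its arguments: {"type":"object","properties":{"targets":{"type":"array"}},"required":["targets"]}

```bash
mkdir -p pics; python3 - <<'E'
from plant import *
import cv2,numpy as np
for n in("scene","top"):
    f=grab_frame(n); cv2.imwrite(f"pics/{n}0.png",f[:,:,::-1])
    c=get_calibration(n); print(n,np.round(c["camera_matrix"],1).tolist(),np.round(c["pose"],3).tolist())
    for q in("tray","riding_lid","tape_roll","label_roll","knife"):
        print(q,[(round(r["score"],2),np.round(r["point"],3).tolist()) for r in recognise(n,q)])
s=state();print({k:np.round(v,3).tolist() for k,v in s.items()})
E
```

```text
scene [[539.0, 0.0, 275.8], [0.0, 539.0, 207.0], [0.0, 0.0, 1.0]] [[-0.272, -0.608, 0.746, 1.589], [0.962, -0.187, 0.198, 0.323], [0.02, 0.772, 0.636, 0.979], [0.0, 0.0, 0.0, 1.0]]
tray [(0.8, [0.62, 0.064, 0.035])]
riding_lid [(0.93, [0.543, -0.036, 0.079]), (0.78, [0.286, -0.225, 0.074]), (0.35, [0.765, 0.171, 0.02])]
tape_roll [(0.84, [0.672, -0.156, 0.033])]
label_roll [(0.97, [0.705, 0.022, 0.044])]
knife [(0.78, [0.764, 0.172, 0.024])]
top [[458.7, 0.0, 271.0], [0.0, 458.7, 213.6], [0.0, 0.0, 1.0]] [[-0.059, 0.978, -0.2, 0.304], [-0.998, -0.058, 0.01, 0.056], [-0.002, 0.2, 0.98, 1.177], [0.0, 0.0, 0.0, 1.0]]
tray [(0.61, [0.502, 0.012, 0.036])]
riding_lid [(0.82, [0.261, -0.227, 0.074]), (0.69, [0.519, -0.038, 0.08])]
tape_roll [(0.75, [0.664, -0.159, 0.045])]
label_roll [(0.88, [0.688, 0.016, 0.051]), (0.43, [0.754, 0.17, 0.019])]
knife [(0.97, [0.753, 0.17, 0.019]), (0.29, [0.505, 0.013, 0.035])]
{'time': 0.6, 'joint_pos': [-1.456, 0.053, 1.613, 0.0, 1.476, -0.119], 'joint_vel': [-0.0, -0.002, 0.001, 0.002, 0.001, -0.0], 'joint_efforts': [-0.0, -39.341, -37.023, 0.0, 0.001, 0.0], 'tool_pos': [0.145, -0.608, 0.253], 'tool_rot': [0.0, 0.993, 0.117, 0.0], 'contact_force': [0.106, 0.045, -0.091], 'ft_torque': [0.003, 0.048, 0.037], 'grasp_force': 0.0, 'gripper_width': 0.999}
```

View pics/top0.png

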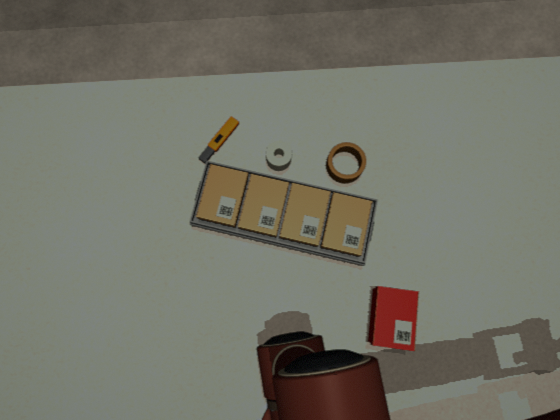

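View pics/scene0.png

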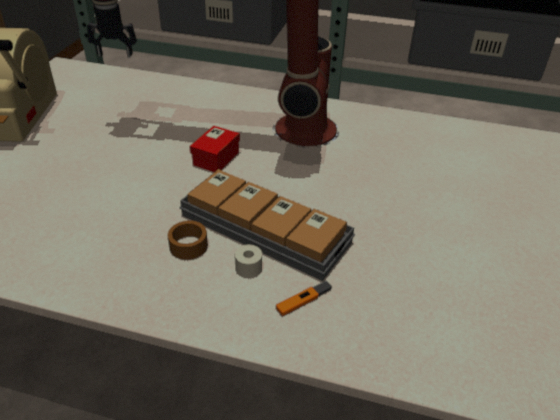

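Top view: four kraft lids at about (222,196), (264,206), (306,215) and (348,224), the red look-alike carton at (395,318), tape (347,162), label roll (279,156) and knife (220,140). The scene view shows the same row at (217,190) to (318,233). The red carton is not meant, so the candidates are the four kraft lids in the grey tray.

```bash
cat > h.py <<'E'
import numpy as np,cv2
from plant import *
def ray(n,uv,z):
    c=get_calibration(n);K=np.array(c["camera_matrix"]);T=np.array(c["pose"])
    d=np.linalg.inv(K)@[uv[0],uv[1],1];d=T[:3,:3]@[d[0],-d[1],-d[2]];o=T[:3,3]
    return o+d*(z-o[2])/d[2]
E
python3 - <<'E'
from h import *
im=cv2.imread("pics/top0.png");hsv=cv2.cvtColor(im,cv2.COLOR_BGR2HSV)
m=((hsv[...,0]>8)&(hsv[...,0]<25)&(hsv[...,1]>80)&(hsv[...,2]>120)).astype(np.uint8)
m[:160]=0;m[265:]=0;m[:,:190]=0;m[:,380:]=0
m=cv2.morphologyEx(m,cv2.MORPH_OPEN,np.ones((3,3)))
n,l,st,ce=cv2.connectedComponentsWithStats(m)
for i in range(1,n):
    if st[i,4]<300: continue
    pts=np.argwhere(l==i)[:,::-1].astype(np.float32)
    w=np.array([ray("top",p,.075)[:2] for p in pts],np.float32)
    print(st[i],np.round(cv2.minAreaRect(w),3) if 0 else cv2.minAreaRect(w*1000))
s=cv2.resize(im[130:270,180:390],None,fx=3.8,fy=3.8,interpolation=cv2.INTER_CUBIC);cv2.imwrite("pics/crop1.png",s)
E
```

```text
[ 198  166   48   58 1586] ((585.2830200195312, 163.84799194335938), (92.54157257080078, 135.7002716064453), 73.14093017578125)Traceback (most recent call last):
  File "<stdin>", line 10, in <module>
  File "h.py", line 4, in ray
    c=get_calibration(n);K=np.array(c["camera_matrix"]);T=np.array(c["pose"])
ValueError: time passes only in moves, steps and waits
```

```bash
cat > h.py <<'E'
import numpy as np,cv2,functools
from plant import *
get_cal=functools.cache(get_calibration)
def ray(n,uv,z):
    c=get_cal(n);K=np.array(c["camera_matrix"]);T=np.array(c["pose"])
    d=np.linalg.inv(K)@[uv[0],uv[1],1];d=T[:3,:3]@[d[0],-d[1],-d[2]];o=T[:3,3]
    return o+d*(z-o[2])/d[2]
E
python3 - <<'E'
from h import *
for nm,box,h0 in(("top",(160,265,190,380),120),("scene",(165,265,180,350),90)):
    im=cv2.imread(f"pics/{nm}0.png");hsv=cv2.cvtColor(im,cv2.COLOR_BGR2HSV)
    m=((hsv[...,0]>5)&(hsv[...,0]<25)&(hsv[...,1]>80)&(hsv[...,2]>h0)).astype(np.uint8)
    k=np.zeros_like(m);k[box[0]:box[1],box[2]:box[3]]=1;m*=k
    m=cv2.morphologyEx(m,cv2.MORPH_OPEN,np.ones((3,3)))
    n,l,st,ce=cv2.connectedComponentsWithStats(m)
    for i in range(1,n):
        if st[i,4]<300: continue
        w=np.array([ray(nm,p,.075)[:2]*1000 for p in np.argwhere(l==i)[:,::-1]],np.float32)
        print(nm,st[i],np.round(np.hstack([np.array(x).ravel() for x in cv2.minAreaRect(w)])))
    if nm=="top": cv2.imwrite("pics/crop1.png",cv2.resize(im[130:270,180:390],None,fx=3.8,fy=3.8,interpolation=cv2.INTER_CUBIC))
E
```

```text
top [ 198  166   48   58 1586] [585. 164.  93. 136.  73.]
top [ 239  175   49   60 1632] [554.  63.  93. 135.  73.]
top [ 282  184   47   60 1655] [525. -37.  93. 136.  73.]
top [ 324  194   46   60 1684] [ 495. -138.   92.  136.   73.]
scene [189 175  55  31 863] [ 494. -138.   98.  138.   73.]
scene [ 220  182   56   39 1001] [523. -38.  98. 138.  73.]
scene [ 253  197   57   40 1081] [559.  64.  97. 138.  74.]
scene [ 288  209   58   44 1215] [585. 164.  99. 139.  74.]
```

View pics/crop1.png

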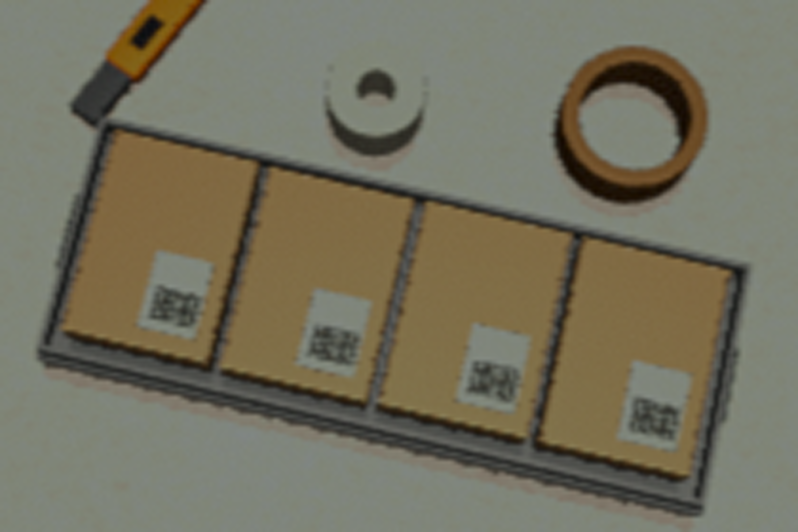

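The four lids agree in both cameras to within about 4 mm, and they measure 98 x 138 mm at 105 mm pitch. Lid centres (mm): D (495,-138), C (524,-38), B (555,64), A (585,164). I'll start above D with the fingers shut.

Emit:
apply_moves --targets '[{"translation": [0.32, -0.27, 0], "twist": 0, "hand": 0}, {"translation": [0.32, -0.27, 0], "twist": 0, "hand": 0}, {"translation": [0.32, -0.27, 0], "twist": 0, "hand": 0}, {"translation": [0.32, -0.27, 0], "twist": 0, "hand": 0}, {"translation": [0.32, -0.27, 0], "twist": 0, "hand": 0}, {"translation": [0.32, -0.27, 0], "twist": 0, "hand": 0}, {"translation": [0.32, -0.27, 0], "twist": 0, "hand": 0}, {"translation": [0.32, -0.27, 0], "twist": 0, "hand": 0}]'

```text
time: 1.4
tool_pos: [0.3445, -0.3371, 0.2536]
tool_rot: [0.0, 0.993, 0.116, 0.0]
contact_force: [0.5, 0.5, 0.4]
gripper_width: 0.002
grasp_force: 0.0
```

Emit:
apply_moves --targets '[{"translation": [0.32, -0.27, 0.2], "twist": 0, "hand": 0}, {"translation": [0.32, -0.27, 0.2], "twist": 0, "hand": 0}, {"translation": [0.32, -0.27, 0.2], "twist": 0, "hand": 0}, {"translation": [0.32, -0.27, 0.2], "twist": 0, "hand": 0}, {"translation": [0.32, -0.27, 0.2], "twist": 0, "hand": 0}, {"translation": [0.32, -0.25, 0.2], "twist": 0, "hand": 0}, {"translation": [0, 0, 0], "twist": 0, "hand": 0}, {"translation": [0, 0, 0], "twist": 0, "hand": 0}]'

```text
time: 2.2
tool_pos: [0.4935, -0.1377, 0.1328]
tool_rot: [-0.0, 0.993, 0.118, -0.001]
contact_force: [-0.2, -0.4, 0.6]
gripper_width: -0.0
grasp_force: 0.0
```

Emit:
apply_moves --targets '[{"translation": [0, 0, 0.1], "twist": 0, "hand": 0}, {"translation": [0, 0, 0.1], "twist": 0, "hand": 0}, {"translation": [0, 0, 0.07], "twist": 0, "hand": 0}, {"translation": [0, 0, 0.02], "twist": 0, "hand": 0}, {"translation": [0, 0, 0.02], "twist": 0, "hand": 0}, {"translation": [0, 0, 0], "twist": 0, "hand": 0}]'

```text
time: 2.8
tool_pos: [0.4934, -0.1386, 0.1022]
tool_rot: [-0.0, 0.993, 0.116, -0.0]
contact_force: [0.1, 0.7, -0.1]
gripper_width: 0.002
grasp_force: 0.0
```

Emit:
apply_moves --targets '[{"translation": [0, 0, 0.01], "twist": 0, "hand": 0}, {"translation": [0, 0, 0.01], "twist": 0, "hand": 0}, {"translation": [0, 0, 0], "twist": 0, "hand": 0}]'

```text
time: 3.1
tool_pos: [0.4936, -0.1384, 0.1004]
tool_rot: [0.0, 0.993, 0.117, 0.0]
contact_force: [-1.1, -0.3, 0.2]
gripper_width: 0.001
grasp_force: 0.0
```

Emit:
apply_moves --targets '[{"translation": [0, 0, 0.01], "twist": 0, "hand": 0}, {"translation": [0, 0, 0.01], "twist": 0, "hand": 0}, {"translation": [0, 0, 0], "twist": 0, "hand": 0}]'

```text
time: 3.4
tool_pos: [0.4937, -0.1385, 0.0989]
tool_rot: [0.0, 0.993, 0.117, 0.0]
contact_force: [-1.9, 0.8, 4.5]
gripper_width: -0.0
grasp_force: 2.2
```

Emit:
apply_moves --targets '[{"translation": [0, 0, 0.01], "twist": 0, "hand": 0}, {"translation": [0, 0, 0.01], "twist": 0, "hand": 0}, {"translation": [0, 0, 0], "twist": 0, "hand": 0}]'

```text
time: 3.7
tool_pos: [0.4938, -0.1385, 0.0989]
tool_rot: [-0.0, 0.993, 0.117, -0.0]
contact_force: [-8.2, 3.0, 16.6]
gripper_width: 0.001
grasp_force: 7.9
```

Lid D is firm: the force climbs to 17 N with no travel. Next is C.

Emit:
apply_moves --targets '[{"translation": [0, 0, -0.12], "twist": 0, "hand": 0}, {"translation": [0.26, -0.46, 0], "twist": 0, "hand": 0}, {"translation": [0.26, -0.45, 0], "twist": 0, "hand": 0}, {"translation": [0, 0, 0], "twist": 0, "hand": 0}, {"translation": [0, 0, 0.03], "twist": 0, "hand": 0}, {"translation": [0, 0, 0.03], "twist": 0, "hand": 0}, {"translation": [0, 0, 0], "twist": 0, "hand": 0}]'

```text
time: 4.4
tool_pos: [0.5209, -0.0434, 0.1014]
tool_rot: [-0.0, 0.993, 0.116, -0.001]
contact_force: [-1.0, 0.2, 0.3]
gripper_width: -0.005
grasp_force: 0.0
```

Emit:
apply_moves --targets '[{"translation": [0, 0, 0.01], "twist": 0, "hand": 0}, {"translation": [0, 0, 0.01], "twist": 0, "hand": 0}, {"translation": [0, 0, 0], "twist": 0, "hand": 0}]'

```text
time: 4.7
tool_pos: [0.5215, -0.043, 0.1001]
tool_rot: [-0.0, 0.993, 0.116, -0.0]
contact_force: [-0.3, -0.2, -0.8]
gripper_width: -0.001
grasp_force: 0.0
```

Emit:
apply_moves --targets '[{"translation": [0, 0, 0.01], "twist": 0, "hand": 0}, {"translation": [0, 0, 0.01], "twist": 0, "hand": 0}, {"translation": [0, 0, 0], "twist": 0, "hand": 0}]'

```text
time: 5.0
tool_pos: [0.5218, -0.0427, 0.0984]
tool_rot: [0.0, 0.993, 0.117, 0.0]
contact_force: [0.1, -0.3, 0.8]
gripper_width: -0.002
grasp_force: 0.5
```

Emit:
apply_moves --targets '[{"translation": [0, 0, 0.01], "twist": 0, "hand": 0}, {"translation": [0, 0, 0.01], "twist": 0, "hand": 0}, {"translation": [0, 0, 0], "twist": 0, "hand": 0}]'

```text
time: 5.3
tool_pos: [0.5218, -0.0426, 0.0966]
tool_rot: [0.0, 0.993, 0.117, 0.0]
contact_force: [-1.4, -1.9, 2.9]
gripper_width: -0.003
grasp_force: 1.6
```

Emit:
apply_moves --targets '[{"translation": [0, 0, 0.01], "twist": 0, "hand": 0}, {"translation": [0, 0, 0.01], "twist": 0, "hand": 0}, {"translation": [0, 0, 0], "twist": 0, "hand": 0}]'

```text
time: 5.6
tool_pos: [0.5218, -0.0426, 0.0946]
tool_rot: [0.0, 0.993, 0.117, 0.0]
contact_force: [-1.9, -1.0, 5.4]
gripper_width: -0.003
grasp_force: 2.7
```

Lid C gives at about 1.2 N/mm, so it is the riding lid. I'll lift, recentre by about 5 mm and press it down to its stop.

Emit:
apply_moves --targets '[{"translation": [0, 0, -0.04], "twist": 0, "hand": 0}, {"translation": [0, 0, -0.04], "twist": 0, "hand": 0}, {"translation": [0.03, -0.04, 0], "twist": 0, "hand": 0}, {"translation": [0, 0, 0], "twist": 0, "hand": 0}, {"translation": [0, 0, 0.03], "twist": 0, "hand": 0}, {"translation": [0, 0, 0.03], "twist": 0, "hand": 0}, {"translation": [0, 0, 0.02], "twist": 0, "hand": 0}, {"translation": [0, 0, 0], "twist": 0, "hand": 0}]'

```text
time: 6.4
tool_pos: [0.5238, -0.0377, 0.0946]
tool_rot: [-0.0, 0.993, 0.117, -0.0]
contact_force: [-2.2, 2.0, 5.0]
gripper_width: 0.002
grasp_force: 2.8
```

Emit:
apply_moves --targets '[{"translation": [0, 0, 0.01], "twist": 0, "hand": 0}, {"translation": [0, 0, 0.01], "twist": 0, "hand": 0}, {"translation": [0, 0, 0], "twist": 0, "hand": 0}, {"translation": [0, 0, 0], "twist": 0, "hand": 0}]'

```text
time: 6.8
tool_pos: [0.5238, -0.0376, 0.0933]
tool_rot: [-0.0, 0.993, 0.117, -0.0]
contact_force: [-3.7, 3.0, 8.0]
gripper_width: 0.001
grasp_force: 4.2
```

Emit:
apply_moves --targets '[{"translation": [0, 0, 0.01], "twist": 0, "hand": 0}, {"translation": [0, 0, 0.01], "twist": 0, "hand": 0}, {"translation": [0, 0, 0], "twist": 0, "hand": 0}, {"translation": [0, 0, 0], "twist": 0, "hand": 0}]'

```text
time: 7.2
tool_pos: [0.5239, -0.0377, 0.0932]
tool_rot: [-0.0, 0.993, 0.117, -0.001]
contact_force: [-9.3, 3.1, 19.3]
gripper_width: -0.001
grasp_force: 9.7
```

```bash
python3 - <<'E'
from h import *
f=grab_frame("scene");cv2.imwrite("pics/end.png",cv2.resize(f[130:320,150:400,::-1],None,fx=3,fy=3))
s=state();print(s["tool_pos"],s["contact_force"])
E
```

```text
[ 0.52385221 -0.03767905  0.09325077] [-10.12516496   3.44153498  18.90299829]
```

View pics/end.png

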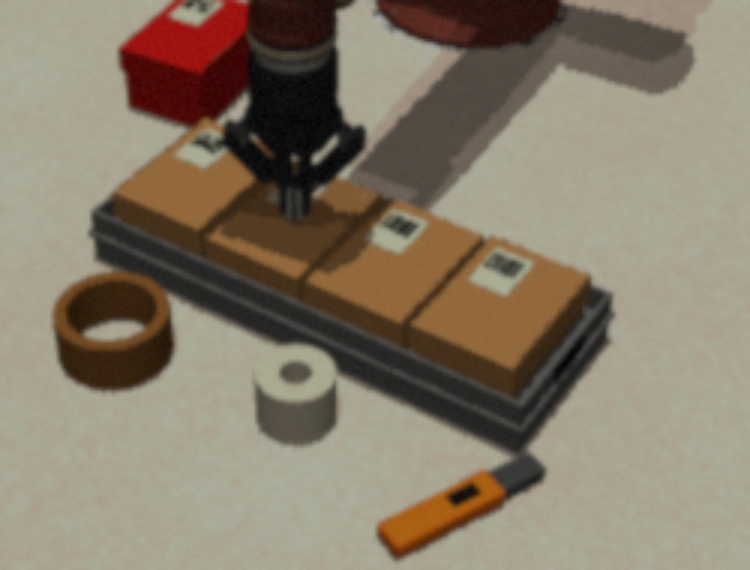

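The shut fingers press at crop pixel (295,215), the middle of the second lid from the left, which lies level. The tape (113,330), label roll (295,393) and knife (460,505) have not moved. I'm handing in.

```bash
python3 -c "
from plant import *
print(job_done())"
```

```text
the job is handed in; nothing more can be done
None
```

I handed the job in with the riding lid (the one centred near x 0.524, y -0.038 m) held level and fully down at about 19 N, pushed down about 6 mm to its stop. The tape roll, label roll and knife were not touched; the hand-in gave no verdict.

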